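# Centre a turned finial on its painting stand

## Robot

A 7-joint arm with a two-finger parallel gripper is mounted at the origin on a cart in front of the work surface, level with it; the furniture and walls round the work are solid. World frame = base frame: x ahead of the robot, y to its left, z up, the work surface at z = 0. Lengths are in m, angles in rad, forces in N, time in s.
With the tool pointing down it reaches from about 0.4 to 0.85 m from the base axis. Payload 10.4 kg.
Tool frame: the origin (TCP) lies at the very end of the fingers, on their centre line; the grasp point (between the pads) lies 19 mm behind it; z points along the fingers, y is the line along which they close (so a half turn about z gives the same grasp; the last joint's range is limited). The gripper opens to 87 mm and grips with 3 to 60 N. Pads are 19 mm wide; open, the fingers measure 117 mm over their backs; the gripper's body (75 mm by 190 mm) begins 51 mm behind the grasp point.
Start: joints at [1.143, 0.332, -0.065, 1.46, 0.022, 1.35, -0.088], TCP at [0.246, -0.575, 0.223] pointing down, gripper open.
Joint ranges: [-2.6, 2.6], [-0.5, 2.12], [-1.47, 1.34], [0.16, 2.42], [-1.27, 4.41], [0.06, 2.06], [-2.6, 2.6]. Speed limits (rad/s): [2.22, 2.22, 2.79, 2.79, 3.14, 3.14, 3.14].

## Interface

Orientations are given as a unit quaternion [x, y, z, w].
In Python, from bench import * gives the robot as it stands.
- The arm moves only by the tool step_arm, never from a script. Its arguments are lists of equal length, an entry for each row: "delta_pos": the shift along the world's x, y, z in units of 25 mm (1.0 is 25 mm), a list of three; "turn": the turn about the world's z in units of 0.12 rad (1.0 is 0.12 rad). In form: {"delta_pos": [[tx, ty, tz], ...], "turn": [turn, ...]}. A call has 1 to 12 rows; each row shifts and turns the commanded pose from where the row before left it; what a row does not reach is not made up. A row lasts 1/10 s, in which the tool goes at most 50 mm and 8.59 degrees, less where a joint would pass 70% of its speed; a pose out of reach is approached as far as the arm can. A call with a number of a shift or a turn outside -1 to 1 is refused whole. A call with a gripper value outside its range is refused whole. "grip" is the closure, from 0 (fully open) to 1 (shut), set as the call begins (left out, the last holds). The fingers move at their own pace and stop on an object; "newtons" is the grip in N (left out, the last holds). Time passes only in rows, so rows that do not move let the fingers close. It gives the time, the measured TCP pose, the force, the opening and the grip force at its end, in the units of the state.
- read_state(): the state, without advancing time (a new reading comes with each control period).
- camera(name): name is "scene" or "top" or "wrist"; returns a dict with "image" (384x512x3 uint8, red, green, blue), "z_map" (384x512 float32, m along the optical axis (not along the pixel's ray), 0 where there is no reading), "mtx" (3x3 intrinsics, pixels), "view" (4x4, takes a point from world to camera coordinates). Camera axes: x right, y up, looking along -z (the intrinsics and any distortion apply to the point x, -y, -z); pixel columns grow to the right and rows downward; lengths in m; the calibration is good to about 2 mm. A picture is of the moment at which its call begins.
- close_job(): hands the job in; it is judged then, once.
The state is a dict: "time": time; "joint_positions": joint angles; "joint_vel": joint speeds; "joint_torque": joint torques, N m; "ee_pos": TCP position; "eef_rot": TCP orientation; "ft_force": force on the tool from outside, world axes, zero at the start; "torque": the same for the moment, N m; "width": finger opening in m; "grip_force": force on a finger pad.
Only numpy, scipy, OpenCV 4.12 (cv2) and the standard library are available. Lean on these libraries where they do the work, as an engineer would, in place of code of your own. Each camera call takes 0.05 s, during which the arm holds its last target. There are 200 camera calls.

## Task

The small wooden finial stands off-centre on the round painting stand. Without gripping or lifting it, nudge it with light taps of the fingertips until its foot stands wholly inside the white ring in the middle of the stand's top, still upright. It is top-heavy and easily knocked over, so push gently and low at its foot; leave everything else on the bench where it is.

Things in the scene. Friction and masses are not known exactly. Their poses are not given: they have to be found in the camera images.
- finial: loose, turned wooden ball-topped finial, 0.1 kg, 61 mm tall, on the stand. Foot 30 mm across, straight side 12 mm high: its widest part. Neck 12 mm; brass collar 18 mm; ball 24 mm across, centred 49 mm up. Origin: centre of the foot's underside; z up. An upright finger with its tip under 12 mm above the stand meets the foot; pushed higher it tips. Slides with friction, stops when not pushed.
- stand: round painting stand screwed to the bench, immovable: blue foot 80 mm across, slim stem, flat dark steel top disc 80 mm across, 9 mm thick, its upper face 50 mm above the bench. Origin: centre of its underside. On top a white painted ring, inside diameter 42 mm, outside 48 mm, concentric with the disc.
- stand_top (a point): centre of the upper face of the stand's disc, which is also the centre of the white ring, 50 mm above the bench; z up.
- screw_box: loose bystander: blue cardboard box 65x90x43 mm; origin at the centre of its underside.
- masking_tape: loose bystander: roll of beige tape lying flat, 100 mm across, 24 mm high; origin at the centre of its underside.
- electrical_tape: loose bystander: small roll of black tape lying flat, 60 mm across, 18 mm high; origin at the centre of its underside.
- offcut_1: loose bystander: wooden block 64x89x38 mm; origin at the centre of its underside.
Things that resemble listed ones, but are neither listed nor needed, are in the scene too. Of the things shaped like the finial, the wooden one is meant.

How it is judged:
At the end, for the whole second after the job is handed in: The finial stands upright (within 0.06 rad) and at rest on the stand's top (within 3 mm of its height), its foot wholly inside the white ring: its centre within 6 mm of the ring's centre (horizontal distance between finial and stand_top below 0.006 m and angle between finial's own z axis and vertical below 0.06 rad and z of finial in the frame of stand_top between -0.003 and 0.003 m and linear speed of finial below 0.01 m/s); the robot touches nothing.
It fails at once if the finial is knocked over or tipped by more than 0.3 rad (angle between finial's own z axis and vertical above 0.3 rad).
It fails at once if the finial is lifted more than 7 mm off the stand's top (z of finial in the frame of stand_top above 0.007 m).
It fails at once if the finial falls off the stand (z of finial in the frame of stand_top below -0.01 m).
It fails at once if the finial is gripped or struck hard: the robot presses on it with more than 10 N (contact force between any of the fingers, the arm and finial above 10 N).
It fails at once if a bystander (screw box, tape rolls, wooden block) is moved by more than 15 mm (distance of any of screw_box, masking_tape, electrical_tape, offcut_1 from where it was at the start of the episode above 0.015 m).
It also fails if it takes over 42 s, if anything falls off the work surface, if the arm or the gripper's body presses on something with over 40 N, if the wrist force passes 120 N, or if a joint passes its speed limit or range.

## Working session

There is one attempt and no reset: what is moved stays moved. The work goes in short steps, Python scripts to look and compute and a tool call to move; the robot and the scene stay as the last step left them, time stands still between calls to the robot, and variables do not carry over. Pictures are saved under pics/ and viewed, at most 10 in all, crops included, and the job is handed in when it is done.

Besides the shell and the picture viewer there is one more tool, called after "Call:" as name(argument=value, ...), one argument or row to a line, values as JSON. step_arm: Moves the arm, as the interface text tells. Shifts and turns lie within -1 to 1; 1 stands for 25 mm of shift or 0.12 rad of turn. Its arguments: {"type":"object","properties":{"delta_pos":{"type":"array"},"turn":{"type":"array"},"grip":{"type":"number"},"newtons":{"type":"number"}},"required":["delta_pos","turn"]}

```bash
mkdir -p pics; cat > h.py <<'E'
from bench import *
import numpy as np, cv2
def save(c,n): cv2.imwrite('pics/'+n,c["image"][:,:,::-1])
def ray(c,u,v):
    V=np.array(c["view"]);K=np.array(c["mtx"]);R=V[:3,:3];t=V[:3,3]
    p=np.linalg.inv(K)@[u,v,1]; d=R.T@(p*[1,-1,-1]); return -R.T@t,d
def onz(c,u,v,z):
    o,d=ray(c,u,v); return o+d*(z-o[2])/d[2]
def proj(c,P):
    V=np.array(c["view"]);q=V[:3,:3]@np.array(P)+V[:3,3]; q=np.array(c["mtx"])@(q*[1,-1,-1]); return q[:2]/q[2]
def zpt(c,u,v):
    o,d=ray(c,u,v); return o+d*c["z_map"][int(round(v)),int(round(u))]
E
python3 - <<'E'
from h import *
s=read_state();print(s)
a=camera("scene");b=camera("top")
im=np.hstack([a["image"],b["image"]]);cv2.imwrite('pics/a.png',cv2.resize(im,(800,300))[:,:,::-1]);save(b,'top.png');save(a,'scene.png')
for c in(a,b):print(np.round(ray(c,256,192),3))
E
```

```text
{'time': 0.0, 'joint_positions': array([ 1.14340974,  0.33289152, -0.06469542,  1.46094878,  0.02158939,
        1.34984326, -0.08849391]), 'joint_vel': array([-0.00050707, -0.00107948,  0.00026746,  0.00023944,  0.00042945,
        0.00086564, -0.00037529]), 'joint_torque': array([-2.61598888e-05, -6.23244810e+01,  2.48609728e-02, -3.89901567e+01,
       -6.12398610e-02,  3.96120641e-02,  1.81332121e-04]), 'ee_pos': array([ 0.24598889, -0.57415018,  0.22173807]), 'eef_rot': array([ 9.79585991e-01,  2.01024373e-01, -1.66415624e-04, -6.77847984e-04]), 'ft_force': array([-0.68979111,  0.10983314,  0.12300103]), 'torque': array([-0.09639802,  0.02533647,  0.02520141]), 'grip_force': 0.0, 'width': 0.08689116945481656}
[[-0.067  0.593  0.693]
 [ 0.671 -0.372 -0.641]]
[[ 0.449  0.227  1.063]
 [ 0.14   0.01  -0.99 ]]
```

View pics/top.png

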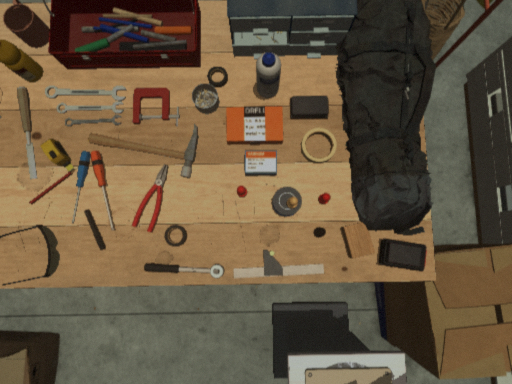

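View pics/scene.png

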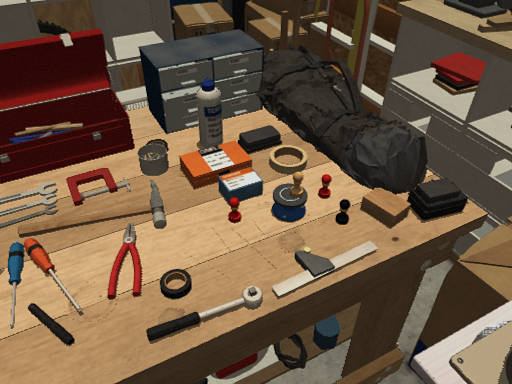

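The stand is at top-view pixel (287,201), with the wooden finial to its right at about (293,201). The red look-alikes are at (242,190) and (324,198), and the black one is at (319,232).

```bash
python3 - <<'E'
from h import *
a=camera("scene");b=camera("top")
for n,(u,v),z in[("stand",(287,201),.05),("red1",(242,190),.03),("red2",(324,198),.03),("blk",(319,232),.03),("blkbox",(402,254),.02),("box",(260,163),.043),("mask",(319,146),.024),("offcut",(357,241),.038),("sq",(272,262),.02)]:
    p=onz(b,u,v,z);print(n,p.round(3),np.round(zpt(b,u,v),3))
for c,(u,v),n in((a,(290,192),'s'),(b,(287,201),'t')):
    cr=c["image"][v-30:v+30,u-35:u+35];cv2.imwrite(f'pics/{n}c.png',cv2.resize(cr,(560,480),interpolation=cv2.INTER_CUBIC)[:,:,::-1])
A=cv2.imread('pics/sc.png');B=cv2.imread('pics/tc.png');cv2.imwrite('pics/both.png',cv2.resize(np.hstack([A,B]),(800,343)))
E
```

```text
stand [0.565 0.154 0.05 ] [0.564 0.154 0.062]
red1 [0.601 0.277 0.03 ] [0.596 0.276 0.06 ]
red2 [0.574 0.049 0.03 ] [0.571 0.053 0.056]
blk [0.48  0.066 0.03 ] [0.479 0.071 0.059]
blkbox [ 0.416 -0.162  0.02 ] [ 0.417 -0.145  0.064]
box [0.674 0.225 0.043] [0.674 0.225 0.041]
mask [0.725 0.056 0.024] [ 0.731  0.052 -0.001]
offcut [ 0.454 -0.035  0.038] [ 0.454 -0.036  0.034]
sq [0.401 0.197 0.02 ] [0.401 0.197 0.015]
```

View pics/both.png

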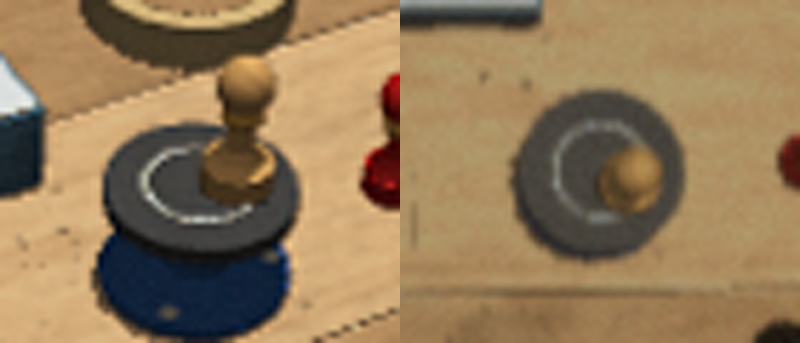

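The finial's foot is about 15 mm off-centre towards -y and slightly towards -x. I'll swing over to the -y side with the fingers closed and the wide face square to y, then look from close by.

Call:
step_arm(
  delta_pos=[
    [0.42,0.88,0],
    [0.42,0.88,0],
    [0.42,0.88,0],
    [0.42,0.88,0],
    [0.42,0.88,0],
    [0.42,0.88,0],
    [0.42,0.88,0],
    [0.42,0.88,0],
    [0.42,0.88,0],
    [0.42,0.88,0],
    [0.42,0.88,0],
    [0.42,0.88,0],
  ],
  turn=[0.32,0.32,0.32,0.32,0.32,0.32,0.32,0.32,0.32,0.32,0.32,0.32],
  grip=1,
  newtons=5,
)

```text
time: 1.4
ee_pos: [0.373, -0.3086, 0.2226]
eef_rot: [0.907, 0.421, 0.0, 0.0]
ft_force: [0.4, -0.5, 0.3]
width: 0.0028
grip_force: 0.0
```

Call:
step_arm(
  delta_pos=[
    [0.42,0.88,0],
    [0.42,0.88,0],
    [0.42,0.88,0],
    [0.42,0.88,0],
    [0.42,0.88,0],
    [0.42,0.88,0],
    [0.42,0.88,0],
    [0.42,0.88,0],
    [0.42,0.88,0],
    [0.42,0.88,0],
    [0.42,0.88,0],
    [0.42,0.88,0],
  ],
  turn=[0.32,0.32,0.32,0.32,0.32,0.32,0.32,0.32,0.32,0.32,0.32,0.32],
)

```text
time: 2.6
ee_pos: [0.499, -0.0446, 0.2226]
eef_rot: [0.787, 0.617, 0.0, 0.0]
ft_force: [0.9, 0.3, -0.5]
width: 0.0005
grip_force: 0.0
```

Call:
step_arm(
  delta_pos=[
    [0.42,0.88,0],
    [0.42,0.88,0],
    [0.42,0.88,0],
    [0.42,0.88,0],
    [0.42,0.88,0],
    [0.42,0.88,0],
    [0,0,0],
    [0,0,0],
  ],
  turn=[0.32,0.32,0.32,0.32,0.32,0.32,0.1,0],
)

```text
time: 3.4
ee_pos: [0.5612, 0.0865, 0.2222]
eef_rot: [0.707, 0.707, -0.0, -0.0]
ft_force: [-0.9, -1.0, -0.7]
width: 0.0004
grip_force: 0.0
```

```bash
python3 - <<'E'
from h import *
s=read_state();print(s["time"],s["ee_pos"],s["eef_rot"],s["width"],s["ft_force"])
w=camera("wrist");save(w,'w1.png');print(ray(w,256,192),proj(w,[.564,.154,.05]))
E
```

```text
3.4 [0.5612048  0.08647359 0.22223215] [ 7.07128643e-01  7.07084823e-01 -2.57432541e-05 -3.66550040e-04] 0.00043586587751303344 [-0.88893406 -0.98449555 -0.66777277]
(array([0.56124126, 0.1679185 , 0.38451861]), array([ 0.0082433 , -0.30034113, -0.95386535])) [256.02943047 119.09928473]
```

View pics/w1.png

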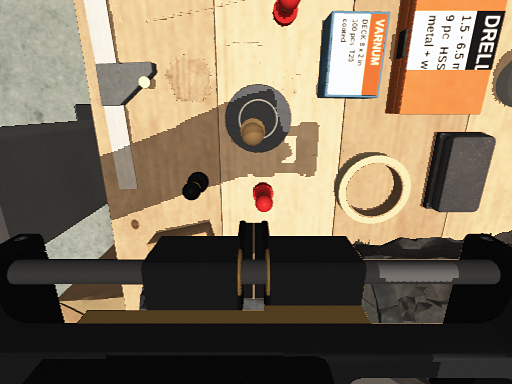

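The wrist view shows the stand at (258,118), with the finial's ball at (252,132). The red look-alike is at (263,195), near the fingers. I'll measure the ring and foot from depth and colour.

```bash
cat >> h.py <<'E'
def circ(P):
    A=np.c_[2*P,np.ones(len(P))];x=np.linalg.lstsq(A,(P**2).sum(1),rcond=None)[0];return x[:2],np.sqrt(x[2]+x[:2]@x[:2])
def meas(n="wrist",c0=(.564,.154)):
    c=camera(n);im=c["image"].astype(int);z=c["z_map"]
    vv,uu=np.mgrid[0:384,0:512];o,_=ray(c,0,0)
    V=np.array(c["view"]);K=np.array(c["mtx"])
    p=np.stack([uu,vv,np.ones_like(uu)],-1)@np.linalg.inv(K).T*[1,-1,-1];d=p@V[:3,:3]
    P=o+d*z[...,None]; Q=o+d*((.05-o[2])/d[...,2])[...,None]
    near=(np.hypot(Q[...,0]-c0[0],Q[...,1]-c0[1])<.039)
    wood=(im[...,0]-im[...,2]>35)&(np.hypot(P[...,0]-c0[0],P[...,1]-c0[1])<.05)&(P[...,2]>.045)
    white=near&(im.min(-1)>np.percentile(im.min(-1)[near&~wood],50)+35)&~wood
    rc=[None]
    q=Q[white][:,:2]
    if len(q)>8:
        for _ in range(3):
            m,r=circ(q);q=q[abs(np.hypot(*(q-m).T)-r)<.003]
        rc=m.round(4),round(r,4),len(q)
    H=P[...,2]
    disc=(abs(H-.05)<.006)&(np.hypot(P[...,0]-c0[0],P[...,1]-c0[1])<.055)&~wood
    dc,dr=cv2.minEnclosingCircle((P[disc][:,:2]*1000).astype(np.float32))
    print(n,"ring",rc,"disc",np.round(dc,1),round(dr,1),"discz",np.median(H[disc]).round(4))
    for lo,hi in((.052,.06),(.059,.066),(.09,.12)):
        k=wood&(H>lo)&(H<hi)
        if k.sum()>5:
            e,r=cv2.minEnclosingCircle((P[k][:,:2]*1000).astype(np.float32)); m,rr=circ(P[k][:,:2])
            print(lo,k.sum(),"enc",np.round(e,1),round(r,1),"fit",m.round(4),rr.round(4),"mean",P[k][:,:2].mean(0).round(4))
    k=wood; print("top",P[k][:,2].max().round(4))
    return c,P,wood,white
E
python3 - <<'E'
from h import *
c,P,wood,white=meas()
im=c["image"].copy();cr=im[80:160,215:300];m=im.copy();m[wood]=[0,255,0];m[white]=[255,0,255];m=m[80:160,215:300]
cv2.imwrite('pics/w2.png',cv2.resize(np.hstack([cr,m]),(800,376),interpolation=cv2.INTER_CUBIC)[:,:,::-1])
meas("top");
E
```

```text
wrist ring (array([0.5665, 0.1599]), np.float64(0.0301), 352) disc [566.1 153.8] 39.7 discz 0.0501
0.059 128 enc [560.  141.7] 14.7 fit [0.5598 0.1411] 0.0131 mean [0.5602 0.1497]
0.09 399 enc [559.8 141.5] 11.6 fit [0.5598 0.142 ] 0.0079 mean [0.5598 0.1423]
top 0.3845
top ring [None] disc [566.  153.9] 39.7 discz 0.0495
0.059 25 enc [558.3 145.3] 12.8 fit [0.5601 0.1426] 0.0111 mean [0.5557 0.1481]
0.09 59 enc [559.2 141.2] 11.3 fit [0.5589 0.1419] 0.008 mean [0.5587 0.1422]
top 0.6285
```

View pics/w2.png

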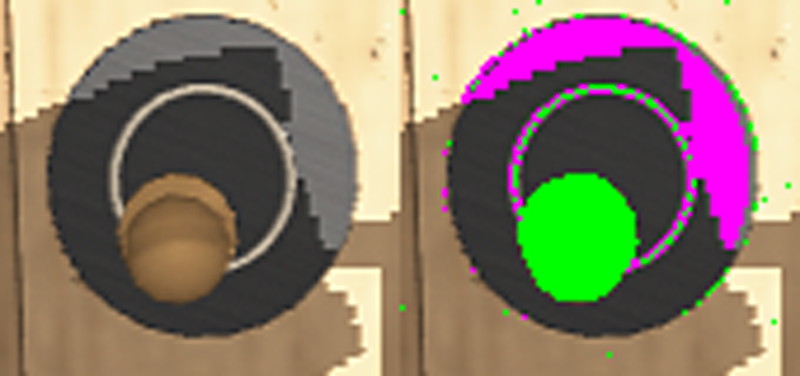

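Stand centre is about (0.566, 0.154), disc height 0.050 and radius 40 mm, which matches the text. The finial is at (0.560, 0.1415), confirmed from two views. One diagonal push of 13.6 mm along (0.44, 0.90) is needed, so I'll turn the face square to it and go down behind the foot.

Call:
step_arm(
  delta_pos=[
    [-0.18,0.2,0],
    [-0.18,0.2,0],
    [-0.18,0.2,0],
    [-0.18,0.2,-0.3],
    [0,0,-1],
    [0,0,-1],
    [0,0,-1],
    [0,0,-1],
    [0,0,-1],
    [0,0,-0.8],
    [0,0,-0.5],
    [0,0,0],
  ],
  turn=[-0.96,-0.96,-0.97,-0.97,0,0,0,0,0,0,0,0],
)

```text
time: 4.75
ee_pos: [0.5423, 0.1046, 0.0563]
eef_rot: [0.851, 0.525, -0.001, -0.0]
ft_force: [0.6, 0.8, -0.5]
width: 0.0005
grip_force: 0.0
```

```bash
python3 - <<'E'
from h import *
s=read_state();print(s["time"],s["ee_pos"],s["eef_rot"],s["ft_force"])
c,P,_,_=meas()
cv2.imwrite('pics/w3.png',c["image"][:,:,::-1])
a=camera("scene");cv2.imwrite('pics/s3.png',cv2.resize(a["image"][130:240,220:350],(780,600*110//100))[:600,:,::-1])
E
```

```text
4.75 [0.54226816 0.10461673 0.05630142] [ 8.51326151e-01  5.24635505e-01 -1.12111332e-03 -3.38235682e-04] [ 0.56258533  0.79687575 -0.4572905 ]
wrist ring (array([0.5703, 0.1576]), np.float64(0.0252), 1251) disc [565.9 154. ] 39.8 discz 0.0501
0.052 72 enc [563.6 147.9] 12.7 fit [0.5598 0.1413] 0.0147 mean [0.5659 0.1527]
0.059 782 enc [559.4 132.8] 23.3 fit [0.5595 0.1405] 0.0128 mean [0.5632 0.1476]
0.09 2004 enc [555.  132.6] 21.8 fit [0.5594 0.1402] 0.0089 mean [0.561  0.1435]
top 0.2184
```

View pics/w3.png

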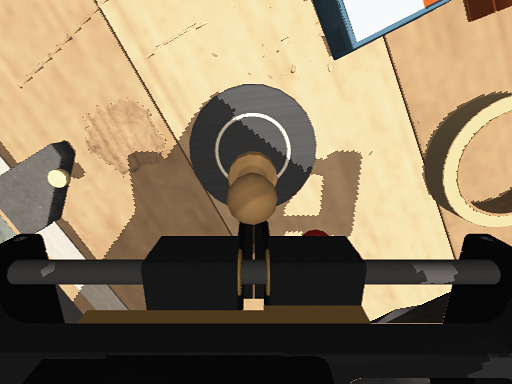

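View pics/s3.png

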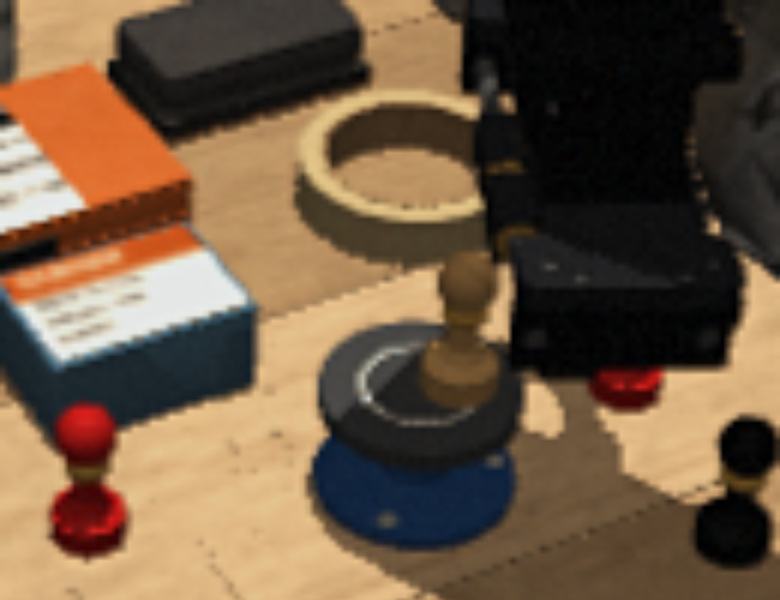

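The finial is still at (0.5595, 0.141) and upright. The fingertips sit 40 mm behind it, in line with the push and 6 mm above the disc. I'll approach, push lightly for a few mm and check.

Call:
step_arm(
  delta_pos=[
    [0.07,0.14,0],
    [0.07,0.14,0],
    [0.07,0.14,0],
    [0.036,0.071,0],
    [0.036,0.071,0],
    [0.036,0.071,0],
    [0.036,0.071,0],
    [0.036,0.071,0],
    [0,0,0],
  ],
  turn=[0,0,0,0,0,0,0,0,0],
)

```text
time: 5.75
ee_pos: [0.553, 0.1252, 0.0576]
eef_rot: [0.851, 0.525, 0.0, -0.0]
ft_force: [-0.5, 0.1, 0.0]
width: 0.0005
grip_force: 0.2
```

```bash
python3 - <<'E'
from h import *
s=read_state();print(s["time"],s["ee_pos"],s["ft_force"])
meas()
E
```

```text
5.75 [0.55302836 0.12522251 0.05756989] [-0.45585255  0.06170923  0.02250046]
wrist ring (array([0.5702, 0.1598]), np.float64(0.0266), 550) disc [566.2 154. ] 39.9 discz 0.0501
0.052 120 enc [562.7 147.4] 16.1 fit [0.5635 0.1465] 0.0154 mean [0.5692 0.1585]
0.059 844 enc [564.2 147.7] 14.7 fit [0.5643 0.1481] 0.0117 mean [0.5667 0.1529]
0.09 1715 enc [556.9 137.5] 24.0 fit [0.5613 0.1429] 0.012 mean [0.5653 0.1501]
top 0.1708
```

The foot moved to about (0.5637, 0.147) with no upset, so contact is at a TCP distance of 24.4 mm, as expected. About 7 mm remains.

Call:
step_arm(
  delta_pos=[
    [0.024,0.066,0],
    [0.024,0.066,0],
    [0.024,0.066,0],
    [0.024,0.066,0],
    [0,0,0],
    [0,0,0],
  ],
  turn=[0,0,0,0,0,0],
)

```text
time: 6.4
ee_pos: [0.5553, 0.1317, 0.0576]
eef_rot: [0.851, 0.525, 0.0, -0.0]
ft_force: [0.4, 0.9, 0.0]
width: 0.0005
grip_force: 0.0
```

Call:
step_arm(
  delta_pos=[
    [-0.08,-0.16,0],
    [-0.2,-0.4,0],
    [-0.3,-0.6,0],
    [-0.3,-0.6,0],
    [0,0,0.5],
    [0,0,1],
    [0,0,1],
    [0,0,1],
    [0,0,1],
    [0,0,0.5],
    [0,0,0],
  ],
  turn=[0,0,0,0,0,0,0,0,0,0,0],
)

```text
time: 7.5
ee_pos: [0.5343, 0.088, 0.1846]
eef_rot: [0.851, 0.525, 0.002, 0.001]
ft_force: [-0.5, 0.7, -1.3]
width: 0.0003
grip_force: 0.0
```

```bash
python3 - <<'E'
from h import *
s=read_state();print(s["time"],s["ee_pos"],s["ft_force"])
c,P,w,_=meas();meas("top")
u,v=proj(c,[.566,.154,.06]).astype(int);print(u,v)
cv2.imwrite('pics/w4.png',cv2.resize(c["image"][max(0,v-60):v+60,max(0,u-75):u+75],(750,600),interpolation=cv2.INTER_CUBIC)[:,:,::-1])
E
```

```text
7.5 [0.53433986 0.08795547 0.18463925] [-0.53792475  0.65229562 -1.28254875]
wrist ring (array([0.5659, 0.154 ]), np.float64(0.0226), 173) disc [566.1 153.8] 39.7 discz 0.0501
0.059 104 enc [566.6 154.1] 14.7 fit [0.5662 0.1536] 0.014 mean [0.5699 0.1609]
0.09 568 enc [566.4 153.9] 11.8 fit [0.5665 0.1541] 0.0081 mean [0.5665 0.1543]
top 0.3471
top ring (array([0.5685, 0.1543]), np.float64(0.0214), 39) disc [565.8 153.8] 39.7 discz 0.0493
0.059 30 enc [566.1 154.2] 14.1 fit [0.5672 0.1538] 0.0126 mean [0.561  0.1577]
0.09 61 enc [566.3 153.9] 11.8 fit [0.5658 0.1545] 0.0082 mean [0.5655 0.1547]
top 0.5866
251 115
```

View pics/w4.png

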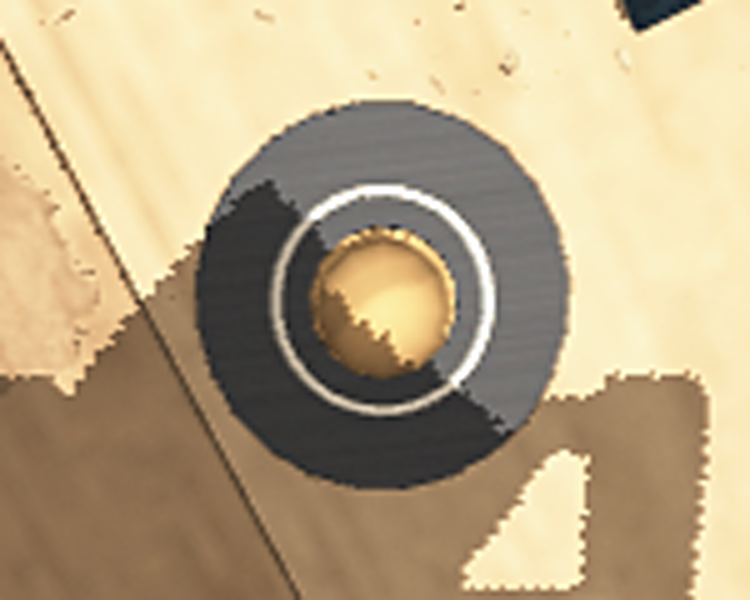

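The finial stands upright and concentric with the ring (ring centre at crop (383,300), foot at (383,302)), within about 1 mm. The robot is clear.

```bash
python3 -c "
from bench import *
print(close_job())"
```

```text
the job is handed in; nothing more can be done
None
```

The finial stands upright inside the white ring, its centre within about 1 mm of the ring's centre by my last camera measurement; the arm is clear of everything and the job is handed in at about 7.5 s (no verdict was returned).

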